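# Close the vacuum box and hold the pump on its valve

## Task

Put the lid squarely on the clear food box so that it sits fully home in the rim, and let go of it. Then lift the cordless vacuum pump out of its charging stand and hold it upright with its rubber nozzle centred on the valve on top of the lid, pressing lightly so that the sprung nozzle is pushed about half-way in and not to its stop. Finish while still holding the pump there, and do not shove the box or disturb the mug and the pepper mill.

Things in the scene. Friction and masses are not known exactly. Their poses are not given: they have to be found in the camera images.
- food_box: open clear box with a grey rim frame, 188 (its x) x 128 (its y) x 90 mm high, a lemon and a tomato inside; loose, 0.55 kg. Origin at the centre of its underside, z up; the opening is 170 x 110 mm, the flat rim top is 90 mm above the origin. Its two ends are alike
- lid: white lid, loose, right way up on the table, 0.18 kg. Origin at the centre of its underside, z up, x along its length. From below: black gasket bead 166 x 106 mm, 0 to 8 mm, round in section, cut corners, 2 mm play each side in the box's opening; plate 188 x 128 mm, 8 to 14 mm; grip block 64 (x) x 46 (y) mm, 14 to 38 mm. Home: its origin 82 mm above the box's. Its two ends are alike
- lid_grip (a point): centre of the lid's grip block, 26 mm above the lid's origin; axes as the lid's. The block is 46 mm wide along y
- valve (a point): centre of the top face of the grip block, 38 mm above the lid's origin: a black valve 13 mm across in the middle of a grey disc 36 mm across
- stand: round grey charging stand, fixed to the table, 90 mm across the foot, collar 64 mm across, 42 mm high. Origin at the centre of its underside. The pump stands upright in it, 18 mm deep in a 47 mm bore, its nozzle hanging free below
- pump: white cordless vacuum pump, loose, 130 mm long and 42 mm in diameter, 0.25 kg, standing upright in the stand with its nozzle down. Origin at the centre of the underside of the nozzle when the nozzle is fully out; z along the pump towards its top. The casing begins 14 mm above the origin. In the stand its origin is 10 mm above the table
- pump_grip (a point): point on the pump's axis 92 mm above the pump's origin (38 mm below its top), a good place to grip the round casing from above, in any yaw
- nozzle_tip (a point): centre of the underside of the round rubber nozzle, 30 mm across, at the pump's lower end; it moves with the nozzle
- nozzle (a joint): how far the nozzle is pushed into the pump, m: 0 fully out, 0.012 at its stop; a spring of 0.38 N/mm pushes it out, with 0.6 N to start it and about 5 N at the stop
- mug_3: green and white mug standing behind the work, a bystander
- pepper_mill: dark wooden pepper mill, 170 mm tall, standing behind the work, a bystander
Not all that is in view belongs to the job. Several things have the shape of the pump; the one meant has the colours described above.

How it is judged (in metres and radians):
On the way, in this order (a step that is already met when the one before it is completed fails the run):
1. the lid sits fully home on the box and has been let go (z of lid in the frame of food_box between 0.079 and 0.0845 m and horizontal distance between lid and food_box below 0.006 m and angle between the x axis of lid and the x axis of food_box, either way round below 0.08 rad and contact force between the fingers and lid below 0.1 N), for 0.2 s.
2. the pump is lifted clear of the stand (z of pump in the frame of stand above 0.045 m and contact force between the fingers and pump above 1 N), for 0.1 s.
At the end, for the whole second after the job is handed in: Lid home on the level box (2.5 mm in height, 6 mm sideways, 0.08 rad); the gripper holds the still pump upright within 0.12 rad, nozzle within 7 mm of the valve centre, pushed in 3 to 10.5 of 12 mm, pressing with 0.8 to 8 N; fingers off the lid (all of step 1 and angle between food_box's own z axis and vertical below 0.05 rad and horizontal distance between nozzle_tip and valve below 0.007 m and angle between pump's own z axis and vertical below 0.12 rad and value of joint nozzle between 0.003 and 0.0105 m and contact force between pump and lid between 0.8 and 8 N and contact force between the fingers and pump above 2 N and linear speed of pump below 0.02 m/s); the arm keeps its last pose, push and grip.
It fails at once if the pump is rammed onto the lid (over 25 N) (contact force between pump and lid above 25 N).
It fails at once if the box is shoved more than 40 mm (distance of food_box from where it was at the start of the episode above 0.04 m).
It fails at once if the mug or the pepper mill is disturbed (moved 30 mm) (distance of any of mug_3, pepper_mill from where it was at the start of the episode above 0.03 m).
It also fails if it takes over 53 s, if anything falls off the work surface, if the arm or the gripper's body presses on something with over 40 N, if the wrist force passes 120 N, or if a joint passes its speed limit or range.

## Robot

A 6-joint arm with a two-finger parallel gripper is mounted at the origin on a cart in front of the work surface, level with it; the furniture and walls round the work are solid. World frame = base frame: x ahead of the robot, y to its left, z up, the work surface at z = 0. Lengths are in m, angles in degrees, forces in N, time in s.
With the tool pointing down it reaches from about 0.325 to 0.85 m from the base axis. Payload 15.5 kg.
Tool frame: the origin (TCP) lies at the very end of the fingers, on their centre line; the grasp point (between the pads) lies arm.grip_depth behind it (arm.grip_depth is the distance from the TCP to the grasp point, in m); z points along the fingers, y is the line along which they close (so a half turn about z gives the same grasp; the last joint's range is limited). The gripper opens to 91 mm and grips with 3 to 60 N. Pads are 32 mm wide; open, the fingers measure 118 mm over their backs; the gripper's body (76 mm by 178 mm) begins 60 mm behind the grasp point.
Start: joints at [-75.602, 28.281, 77.091, -0, 74.628, -5.472], TCP at [0.212, -0.588, 0.214] pointing down, gripper open.
Joint ranges: [-166.48, 166.48], [-47.26, 123.95], [12.59, 153.08], [-70.14, 250.14], [6.76, 159.57], [-176.63, 176.63]. Speed limits (degrees/s): [108.29, 108.29, 147.25, 172.46, 172.46, 172.46].

## Interface

Orientations are given as a 3x3 rotation matrix whose columns are the frame's x, y, z axes.
In Python, from rig import arm gives the robot as it stands. Calls block until the motion is done:
- arm.move_to(position, orientation): joint-space move of the TCP to a pose.
- arm.move_l(position, orientation=None, feed=0.15): straight line of the TCP; orientation=None keeps the orientation; feed is the mean speed in m/s.
- arm.move_joints(angles): joint-space move.
- arm.grip(opening): finger opening in m; the grip force is fixed at half the most; returns when the fingers have stopped.
- arm.sleep(seconds).
- arm.solve_ik(position, orientation): joint angles nearest the present ones, or None.
- arm.snapshot(name): name is "scene" or "side" or "wrist"; returns the picture (400x640x3 uint8, red, green, blue); there is no depth.
- arm.get_calibration(name): a dict with "intrinsics" (3x3 intrinsics, pixels), "cam_to_world" (4x4, takes a point from camera to world coordinates). Camera axes: x right, y down, z forward; pixel columns grow to the right and rows downward; lengths in m; the calibration is good to about 2 mm. A picture is of the moment at which its call begins: read the wrist's pose just before it. get_calibration takes no time and is no camera call; for the wrist camera it gives the pose at the moment of the call.
A pose or a line that the arm cannot do raises arm.Unreachable and nothing moves.
- arm.sign_off(): hands the job in; it is judged then, once.
Readings, each from a call of its own:
- arm.current_t(): time.
- arm.current_joint_positions(): joint angles.
- arm.current_dq(): joint speeds.
- arm.current_tau(): joint torques, N m.
- arm.current_ee_pos(): TCP position.
- arm.current_tool_rot(): TCP orientation.
- arm.current_force(): force on the tool from outside, world axes, zero at the start.
- arm.current_torque(): the same for the moment, N m.
- arm.current_width(): finger opening in m.
- arm.current_grasp_force(): force on a finger pad.
Only numpy, scipy, OpenCV 4.12 (cv2) and the standard library are available. Lean on these libraries where they do the work, as an engineer would, in place of code of your own. Each camera call takes 0.05 s, during which the arm holds its last target. There are 200 camera calls.

## Working session

There is one attempt and no reset: what is moved stays moved. The work goes in short steps, each a Python script; the robot and the scene stay as the last script left them, time stands still between calls to the robot, and variables do not carry over. Pictures are saved under pics/ and viewed, at most 10 in all, crops included, and the job is handed in when it is done.

```bash
mkdir -p pics; ls
python3 - <<'E'
from rig import arm
import cv2,numpy as np
np.set_printoptions(precision=4,suppress=True)
for n in("scene","side","wrist"):
    c=arm.get_calibration(n);print(n,c["intrinsics"],c["cam_to_world"])
    cv2.imwrite(f"pics/{n}0.png",arm.snapshot(n)[:,:,::-1])
print(arm.grip_depth,arm.current_tool_rot(),arm.current_t())
E
```

```text
pics
scene [[375.096    0.     318.5215]
 [  0.     375.096  199.5717]
 [  0.       0.       1.    ]] [[-0.6377 -0.5115  0.5759 -0.0835]
 [-0.7703  0.4275 -0.4732  0.5949]
 [-0.0041 -0.7453 -0.6667  0.8662]
 [ 0.      0.      0.      1.    ]]
side [[447.7375   0.     316.1389]
 [  0.     447.7375 200.7314]
 [  0.       0.       1.    ]] [[-0.9539 -0.1323  0.2696  0.2576]
 [-0.3003  0.4192 -0.8568  1.1167]
 [ 0.0003 -0.8982 -0.4395  0.6404]
 [ 0.      0.      0.      1.    ]]
wrist [[350.4757   0.     321.6237]
 [  0.     350.4757 197.9187]
 [  0.       0.       1.    ]] [[ 0.3403 -0.9035 -0.2608  0.2857]
 [-0.9403 -0.3272 -0.0934 -0.5606]
 [-0.001   0.277  -0.9609  0.3846]
 [ 0.      0.      0.      1.    ]]
0.0188 [[ 0.9405  0.3399 -0.0002]
 [ 0.3399 -0.9405  0.0009]
 [ 0.0001 -0.0009 -1.    ]] 0.15
```

View pics/scene0.png

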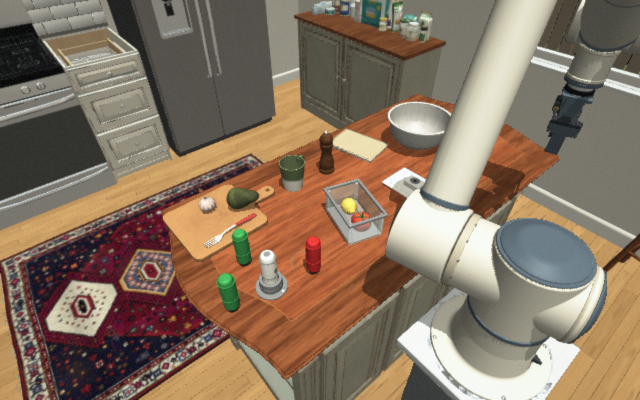

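View pics/side0.png

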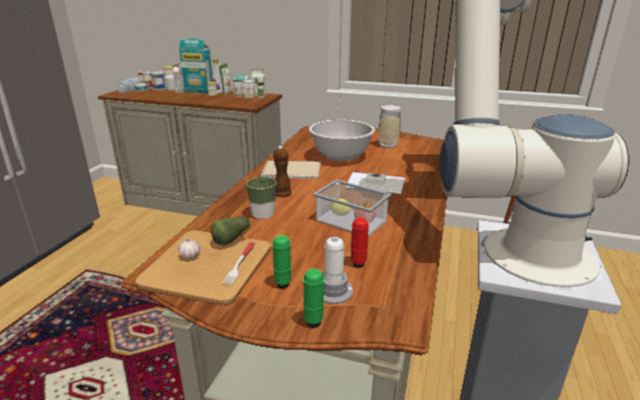

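Scene view: the pump shapes are green (240,247), green (228,292), red (313,254), and white (268,272) standing in the grey stand. The white one fits the description. The lid is at about (412,184) and the box at (355,210). I'll get rough positions, confirm the pump in a crop, then look with the wrist camera.

```bash
cat > h.py <<'E'
from rig import arm
import cv2,numpy as np
np.set_printoptions(precision=4,suppress=True)
def ray(c,px,z):
    K,T=c["intrinsics"],c["cam_to_world"]
    d=T[:3,:3]@np.linalg.solve(K,[px[0],px[1],1.]); o=T[:3,3]
    return o+d*(z-o[2])/d[2]
def proj(c,P):
    K,T=c["intrinsics"],c["cam_to_world"]
    p=(np.atleast_2d(P)-T[:3,3])@T[:3,:3]@K.T
    return p[:,:2]/p[:,2:]
def down(yaw): # tool x at yaw (rad), z down
    c,s=np.cos(yaw),np.sin(yaw)
    return np.array([[c,s,0],[s,-c,0],[0,0,-1.]])
def shot(n,f):
    c=arm.get_calibration(n);im=arm.snapshot(n)[:,:,::-1].copy();cv2.imwrite(f"pics/{f}.png",im);return c,im
E
python3 - <<'E'
from h import *
s,d=arm.get_calibration("scene"),arm.get_calibration("side")
print("pump top",ray(s,(268,254),.14),ray(d,(335,241),.14))
print("lid",ray(s,(412,182),.03),ray(d,(376,180),.03))
for p in((326,190),(352,180),(386,209),(357,222)):print("boxrim",ray(s,p,.09))
for p in((316,193),(344,182),(387,199),(359,212)):print("boxrim side",ray(d,p,.09))
print("mug",ray(s,(292,160),.09),"mill",ray(s,(326,133),.17))
a=cv2.resize(cv2.imread("pics/scene0.png")[215:325,200:360],None,fx=4,fy=4,interpolation=cv2.INTER_CUBIC)
cv2.imwrite("pics/crop.png",a)
E
```

```text
pump top [0.4676 0.3066 0.14  ] [0.4668 0.3168 0.14  ]
lid [ 0.4991 -0.3105  0.03  ] [ 0.4849 -0.289   0.03  ]
boxrim [ 0.607  -0.0036  0.09  ]
boxrim [ 0.5907 -0.1023  0.09  ]
boxrim [ 0.4236 -0.0849  0.09  ]
boxrim [0.4399 0.0205 0.09  ]
boxrim side [ 0.6109 -0.0047  0.09  ]
boxrim side [ 0.5531 -0.1061  0.09  ]
boxrim side [ 0.408  -0.0269  0.09  ]
boxrim side [0.466  0.0746 0.09  ]
mug [ 0.8078 -0.0176  0.09  ] mill [ 0.7683 -0.1403  0.17  ]
```

View pics/crop.png

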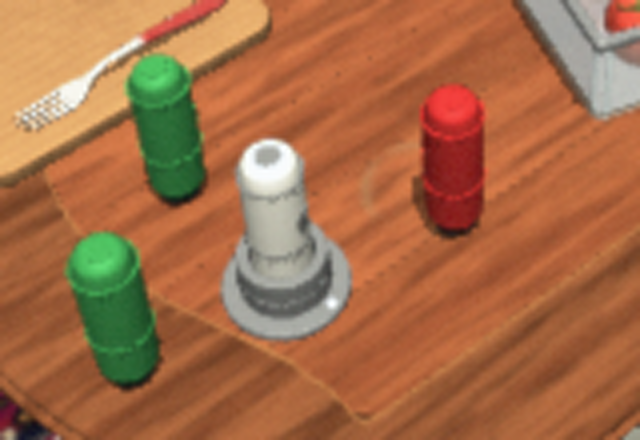

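The crop confirms it: the white pump is in the grey stand, and the green and red ones are decoys. Next I'll take wrist views of the lid, box and pump.

Run:
```python
from h import *
import pickle
out={}
for n,(x,y) in dict(lid=(.47,-.30),box=(.47,-.04),pump=(.42,.31)).items():
    arm.move_to([x,y,.30],down(0)); out[n]=shot("wrist","w_"+n)[0]
    print(n,proj(out[n],[x+.02,y,.05]),proj(out[n],[x,y,.30]),arm.current_t())
pickle.dump(out,open("cal.pkl","wb"))
cv2.imwrite("pics/m1.png",np.vstack([cv2.imread(f"pics/w_{n}.png")[:300] for n in("lid","box")]))
```

```text
lid [[321.3498 146.8006]] [[321.0534 249.3326]] 1.6667
box [[320.9735 147.5401]] [[320.4099 250.4316]] 2.7333
pump [[321.0547 147.679 ]] [[320.5655 250.8245]] 4.1083
```

View pics/m1.png

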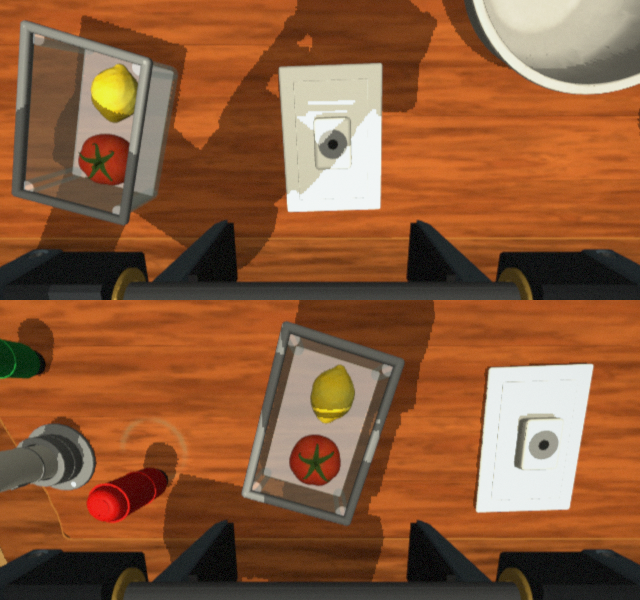

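View pics/w_pump.png

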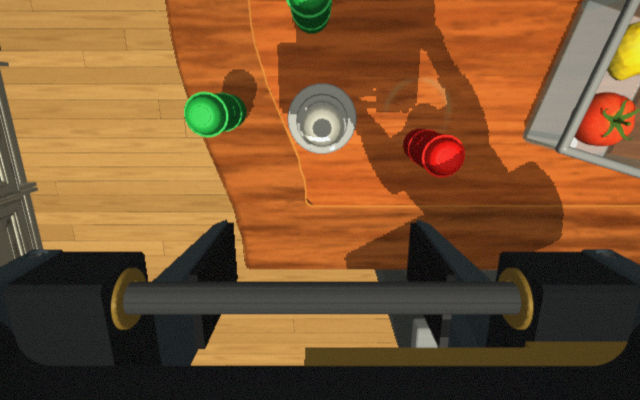

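Wrist views (row = row in each image):
- **Lid:** corners at (280,67), (382,64), (381,210), (289,211), valve at (333,145).
- **Box rim:** outer corners at (287,24), (402,60), (349,222), (245,195).
- **Pump:** top centre at (322,127), stand foot at (322,119).

Fitting poses with the known sizes:

```bash
cat >> h.py <<'E'
from scipy.optimize import least_squares
def fit(obs,x0):
    """obs: list of (cal, local pts Nx3, pixels Nx2); returns x,y,yaw and residuals px"""
    def w(q,L):
        c,s=np.cos(q[2]),np.sin(q[2]);L=np.asarray(L,float)
        return np.c_[q[0]+c*L[:,0]-s*L[:,1],q[1]+s*L[:,0]+c*L[:,1],L[:,2]]
    r=least_squares(lambda q:np.concatenate([(proj(c,w(q,L))-p).ravel() for c,L,p in obs]),x0)
    return r.x,r.fun
def rect(z,a=.094,b=.064): return [[a,b,z],[a,-b,z],[-a,-b,z],[-a,b,z]]  # order: far-left, far-right, near-right, near-left
E
python3 - <<'E'
from h import *
import pickle
C=pickle.load(open("cal.pkl","rb"))
L=rect(.014)+[[0,0,.038]]
A=(C["lid"],L,[(280,67),(382,64),(381,210),(289,211),(333,145)])
B=(C["box"],L,[(489,66),(593,64),(570,210),(476,213),(543,145)])
for o in([A],[B]):print("lid",*fit(o,[.49,-.3,0]))
R=rect(.09)
A=(C["box"],R,[(287,24),(402,60),(349,222),(245,195)])
B=(C["lid"],R,[(24,22),(152,60),(127,222),(14,193)])
for o in([A],[B]):print("box",*fit(o,[.5,-.04,0]))
for q in C.values(): pass
print("pump",ray(C["pump"],(322,127),.14),"foot",ray(C["pump"],(322,119),.008))
E
```

```text
lid [ 0.4908 -0.3149  0.0317] [-1.1065 -0.0707  1.5112 -0.6032  0.1403 -0.2599 -1.1429  1.5521  0.488
 -0.2233]
lid [ 0.4916 -0.3134  0.0356] [-0.0336  1.3464  1.0301 -0.6325 -0.5419 -0.4264 -0.2044 -0.2418 -0.3342
 -0.1458]
box [ 0.5126 -0.0389 -0.2812] [-3.0775 -3.1572  3.9632 -0.6923  1.5942  4.1255 -2.4405  1.6734]
box [ 0.5129 -0.0408 -0.2902] [-0.511  -2.9306  0.8601 -1.1382  0.1603  3.5085 -0.5274  2.0311]
pump [0.4717 0.309  0.14  ] foot [0.4712 0.3088 0.008 ]
```

Run:
```python
from h import *
import pickle
C=pickle.load(open("cal.pkl","rb"))
x,y,a=.5127,-.0399,-.286
R=np.array([[np.cos(a),-np.sin(a)],[np.sin(a),np.cos(a)]])
o=[];f=2.5
for n,u,v in(("box",240,10),("lid",5,10)):
    im=cv2.resize(cv2.imread(f"pics/w_{n}.png")[v:v+235,u:u+158 if n=="lid" else u+165],None,fx=f,fy=f,interpolation=cv2.INTER_CUBIC)
    for r in(rect(.09),rect(.09,.085,.055)):
        P=np.array(r);P[:,:2]=P[:,:2]@R.T+[x,y]
        p=proj(C[n],P);print(n,p.round(1).tolist())
        cv2.polylines(im,[np.int32((p-[u,v]+.5)*f)],True,(255,255,0),1)
    o.append(im[:587])
cv2.imwrite("pics/ov.png",np.hstack(o)[:,:800])
```

```text
box [[285.4, 20.5], [407.2, 59.6], [351.0, 226.2], [243.1, 196.2]]
box [[291.9, 32.9], [395.9, 66.0], [345.9, 217.1], [252.7, 191.0]]
lid [[22.2, 19.4], [151.6, 58.7], [126.8, 225.5], [13.1, 195.5]]
lid [[31.0, 31.8], [141.5, 65.1], [120.0, 216.4], [21.7, 190.3]]
```

View pics/ov.png

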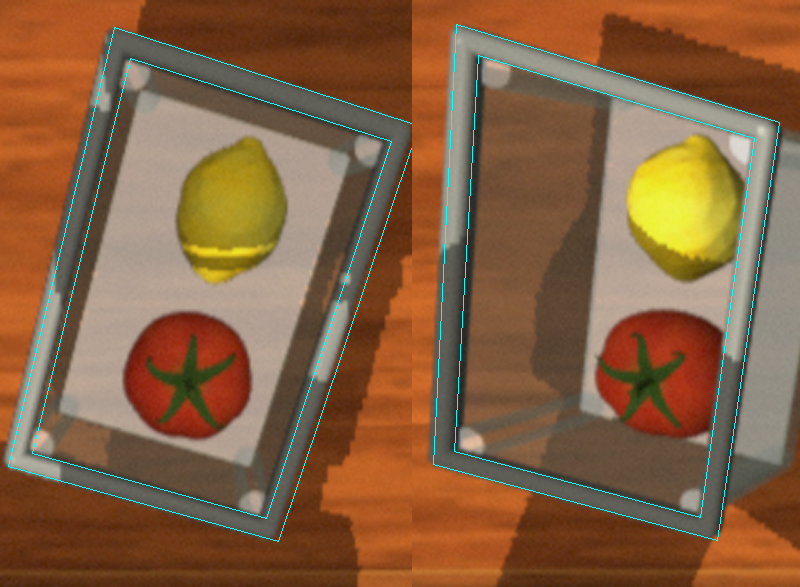

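The overlay matches the rim to 1–2 px in both views, so the box is at about (0.5127, -0.0392), yaw -0.285. Now I'll pick the lid.

Run:
```python
from h import *
import pickle
x,y,a=.4912,-.3142,.0335
arm.move_to([x,y,.13],down(a))
arm.move_l([x,y,.018],feed=.12)
f0=arm.current_force()
arm.grip(.035); print("w",arm.current_width(),arm.current_grasp_force(),f0)
arm.move_l([x,y,.17],feed=.2); print("w",arm.current_width(),arm.current_grasp_force(),arm.current_force())
bx,by,ba=.5127,-.0392,-.285
arm.move_to([bx,by,.17],down(ba))
arm.move_l([bx,by,.018+.082+.014],feed=.1)
arm.sleep(.2)
c,im=shot("wrist","hover"); c2,im2=shot("side","hover_s")
pickle.dump((c,c2),open("cal2.pkl","wb"))
print(arm.current_ee_pos(),arm.current_t())
b=cv2.resize(im2[150:270,260:440],None,fx=1.6,fy=1.6)
cv2.imwrite("pics/hv.png",np.vstack([im,np.pad(b,((0,0),(0,640-b.shape[1]),(0,0)))])[:600])
```

```text
w 0.04581941984127721 30.000075101852417 [ 0.6101  0.3278 -0.3185]
w 0.04564845567240541 29.999618232250214 [-0.6554 -0.12   -1.8458]
[ 0.5129 -0.0392  0.1144] 11.25
```

View pics/hv.png

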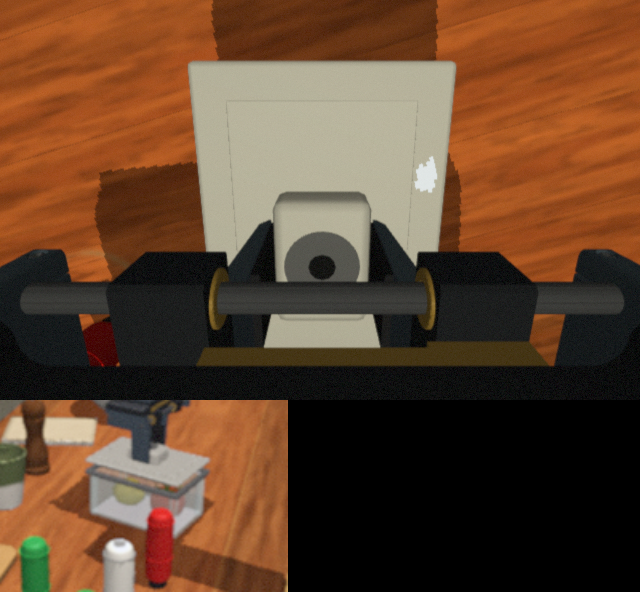

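The lid hides the rim evenly from above: far corners at (190,62) and (455,62), valve at (322,267). The side view shows it level over the box. I'll check its offset in the hand, then lower it under force guard.

Run:
```python
from h import *
import pickle
c,c2=pickle.load(open("cal2.pkl","rb"))
q,r=fit([(c,rect(.110)[:2]+[[0,0,.134]],[(190,62),(455,62),(322,267)])],[.51,-.04,-.28]);print(q,r)
p=arm.current_ee_pos(); f0=arm.current_force()
z=.114
while z>.0965:
    z-=.001; arm.move_l([p[0],p[1],z],feed=.03); f=arm.current_force()-f0
    if z<.105: print(round(z,4),arm.current_ee_pos()[2],f)
    if abs(f[2])>12 or np.hypot(f[0],f[1])>10: break
print(arm.current_t())
```

```text
[ 0.5127 -0.0392 -0.2856] [-3.8105  0.0747  3.6042  0.3499  0.2106  0.3836]
0.104 0.10394261290478951 [-0.0783 -0.0865 -0.9133]
0.103 0.10295597716692645 [-0.7721 -0.8718 -0.3374]
0.102 0.10194113130999372 [ 0.5428  0.2129 -1.025 ]
0.101 0.1009497750720979 [-0.8315 -1.2422 -0.8246]
0.1 0.10001523929652405 [ 0.0027 -0.4373 -0.4835]
0.099 0.0998207871404535 [-4.8201 -0.3496 18.8746]
15.0
```

Contact came only at TCP 0.0998, which is exactly the home height, with no drag on the way down. Releasing and checking.

Run:
```python
from h import *
import pickle
p=arm.current_ee_pos()
arm.move_l([p[0],p[1],.1],feed=.03)
arm.grip(.085)
arm.move_l([p[0],p[1],.16],feed=.15)
d=down(-.285)[:,0]
arm.move_l(np.array([p[0],p[1],.28])-.06*d,feed=.25)
arm.sleep(.1)
c,im=shot("wrist","placed"); c2,im2=shot("side","placed_s")
pickle.dump(c,open("cal3.pkl","wb"))
x,y,a=.5127,-.0392,-.285
R=np.array([[np.cos(a),-np.sin(a)],[np.sin(a),np.cos(a)]])
P=np.array(rect(.096));P[:,:2]=P[:,:2]@R.T+[x,y]
print(proj(c,P).tolist(),proj(c,[x,y,.12]),arm.current_t())
u=im[10:300,160:480]; b=cv2.resize(im2[160:250,290:410],None,fx=2.5,fy=2.5)
A=cv2.resize(u,None,fx=1.5,fy=1.5)
cv2.imwrite("pics/pl.png",np.hstack([A,np.pad(b,((0,A.shape[0]-b.shape[0]),(0,0),(0,0)))]))
```

```text
[[251.19355986853304, 9.163611397291495], [392.2684640570343, 9.217253822316549], [382.199270671906, 206.68217007675253], [261.14350424137155, 206.66799841313454]] [[321.7212 116.8843]] 17.4333
```

View pics/pl.png

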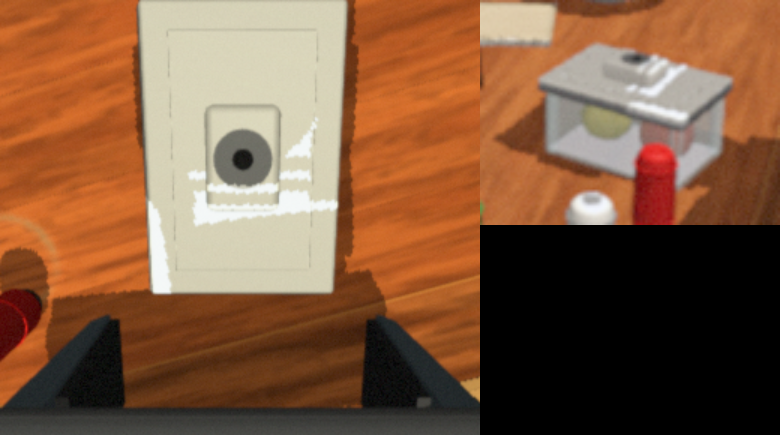

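The valve is at image (322,116) against (321.7,116.9) predicted, and the lid is flush and square. Next I'll pick up the pump, closing the gripper along the diagonal to stay clear of the red and green ones.

Run:
```python
from h import *
x,y=.4715,.309
R=down(np.pi/4)
arm.move_to([x,y,.24],R)
arm.move_l([x,y,.083],feed=.15)
arm.grip(.03); print("w",arm.current_width(),arm.current_grasp_force(),arm.current_force(),arm.current_ee_pos())
arm.move_l([x,y,.26],feed=.12); print("w",arm.current_width(),arm.current_grasp_force())
vx,vy=.5127,-.0392
arm.move_l([vx,vy,.26],feed=.2)
arm.move_l([vx,vy,.0732+.120+.010],feed=.1)
arm.sleep(.3)
f=[]
for _ in range(10): f.append(arm.current_force());arm.sleep(.02)
f=np.array(f);np.save("f0.npy",f.mean(0));print(f.mean(0),f.std(0),arm.current_t(),arm.current_ee_pos())
s,a=shot("scene","pm_s");d,b=shot("side","pm_d")
P=[[vx,vy,z] for z in(.13,.144,.26)]
print(proj(s,P),proj(d,P))
(u,v),(m,n)=proj(s,P)[0],proj(d,P)[0]
cr=lambda im,u,v:cv2.resize(im[int(v)-85:int(v)+45,int(u)-65:int(u)+65],(400,400),interpolation=cv2.INTER_CUBIC)
print(int(u)-65,int(v)-85,int(m)-65,int(n)-85)
cv2.imwrite("pics/pm.png",np.hstack([cr(a,u,v),cr(b,m,n)]))
```

```text
w 0.04112537914502097 30.000059036538005 [ 0.2865 -0.2504  1.2915] [0.4715 0.309  0.083 ]
w 0.041252470244760475 29.99967511743307
[ 0.136  -0.3385 -2.1867] [0.4332 0.3559 0.4581] 25.35 [ 0.5127 -0.0392  0.2033]
[[355.3284 190.5099]
 [355.6145 186.9551]
 [358.1812 155.064 ]] [[352.287  179.8595]
 [352.4627 175.3512]
 [353.9861 136.2562]]
290 105 287 94
```

View pics/pm.png

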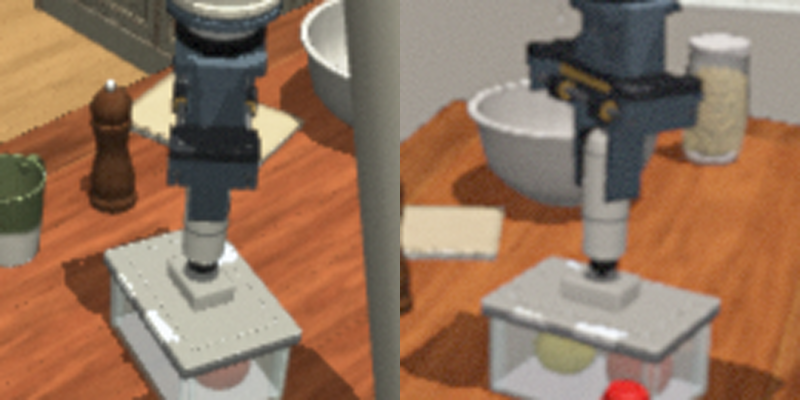

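The pump is held upright with its nozzle just above the valve: tip at crop (203,268) and (602,270), predicted (201,263) and (601,264). Now a guarded press.

Run:
```python
from h import *
f0=np.load("f0.npy");x,y=.5127,-.0392
def F(n=12):
    arm.sleep(.1);f=[]
    for _ in range(n): f.append(arm.current_force());arm.sleep(.02)
    return np.mean(f,0)-f0
for z in(.197,.1945,.1925,.1905,.1885,.187):
    arm.move_l([x,y,z],feed=.03); f=F(); print(z,arm.current_ee_pos()[2],f)
    if f[2]>3.6: break
print(arm.current_t(),arm.current_width(),arm.current_grasp_force())
```

```text
0.197 0.19707377049237804 [-0.0221  0.3052  0.1961]
0.1945 0.1945365525655816 [-0.1219  0.414  -0.1525]
0.1925 0.192553987617578 [0.3214 0.3421 1.239 ]
0.1905 0.19055647822708238 [0.3335 0.4079 1.9823]
0.1885 0.18854222287707217 [0.3406 0.3014 2.7609]
0.187 0.18703709109076555 [0.5912 0.2296 3.2034]
28.8583 0.04133004066692471 30.000175475142896
```

The force rises at 0.38 N/mm to 3.2 N, so the nozzle is in about 6.5 mm. One last look before handing in.

Run:
```python
from h import *
s,a=shot("scene","fi_s");d,b=shot("side","fi_d")
cr=lambda im,u,v:cv2.resize(im[v:v+130,u:u+130],(400,400),interpolation=cv2.INTER_CUBIC)
cv2.imwrite("pics/fi.png",np.hstack([cr(a,290,105),cr(b,287,94)]))
```

```text
(no output)
```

View pics/fi.png

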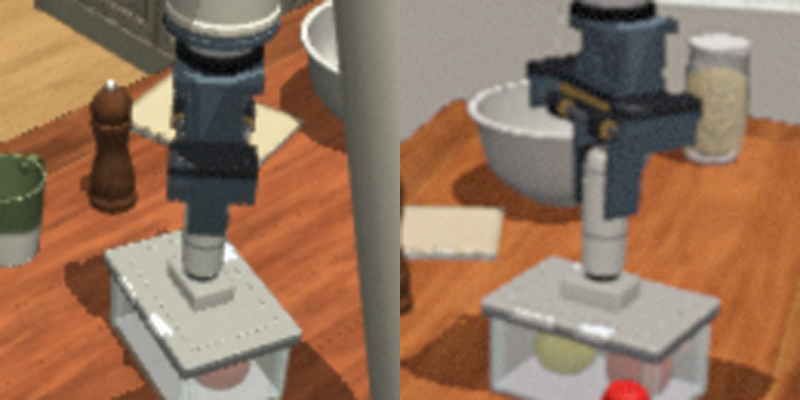

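The pump is upright and centred on the grip block (nozzle at crop (203,277) and (602,276)), and the lid and box have not moved. Handing in.

```bash
python3 -c "
from rig import arm
print(arm.sign_off(),arm.current_t())"
```

```text
the job is handed in; nothing more can be done
the job is handed in; nothing more can be done
```

The job is handed in: the lid is home on the box and released, and the arm is holding the pump upright on the valve at about 3.2 N with the nozzle about 6.5 of 12 mm in; sign-off gave no verdict.

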